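# Uncouple the greased hitch tongue and hold it over the drip disc

## Robot

A 6-joint arm with a two-finger parallel gripper is mounted at the origin on a cart in front of the work surface, level with it; the furniture and walls round the work are solid. World frame = base frame: x ahead of the robot, y to its left, z up, the work surface at z = 0. Lengths are in m, angles in rad, forces in N, time in s.
With the tool pointing down it reaches from about 0.3 to 0.875 m from the base axis. Payload 6.4 kg.
Tool frame: the origin (TCP) lies between the finger pads; the fingertips stand 8 mm ahead of it and the grasp point (between the pads) lies 11 mm behind it; z points along the fingers, y is the line along which they close (so a half turn about z gives the same grasp; the last joint's range is limited). The gripper opens to 85 mm and grips with 20 to 120 N. Pads are 22 mm wide; open, the fingers measure 114 mm over their backs; the gripper's body (76 mm by 85 mm) begins 54 mm behind the grasp point. The pads swing forward as they close: fully open they stand 13 mm farther back than shut.
Start: joints at [-1.39, 0.181, 1.607, -0, 1.354, -0.206], TCP at [0.217, -0.533, 0.239] pointing down, gripper open.
Joint ranges: [-2.99, 2.99], [-0.89, 2.07], [0.3, 2.58], [-1.14, 4.28], [0, 2.63], [-3.12, 3.12]. Speed limits (rad/s): [2.57, 2.57, 3.01, 3.14, 3.14, 3.14].

## Interface

Orientations are given as [roll, pitch, yaw] about the fixed x, y, z axes, in that order (R = Rz(yaw) Ry(pitch) Rx(roll)).
In Python, from rig import arm, imaging gives the robot as it stands.
- The arm moves only by the tool drive_tool, never from a script. Its argument "series" is a list that holds one entry, the list of rows, each a list of 7 numbers: the turn, a rotation vector about the world's x, y, z in rad, then the shift along the world's x, y, z in m, then the opening, from -1 (shut) to 1 (fully open). A call has 1 to 12 rows; each row is the pose to reach, as a shift and turn from the pose commanded when the call began; what a row does not reach only later rows make up. A row lasts 1/8 s, in which the tool goes at most 62.5 mm and 10.7 degrees, less where a joint would pass 70% of its speed; a pose out of reach is approached as far as the arm can. A call with a gripper value outside its range is refused whole. The fingers move at their own pace and stop on an object; the grip force is fixed at half the most. Time passes only in rows, so rows that repeat a pose let the fingers close. It gives the time, the measured TCP pose, the force, the opening and the grip force at its end, in the units of the state.
- arm.get_state(): the state, without advancing time (a new reading comes with each control period).
- imaging.grab_frame(name): name is "side" or "top"; returns the picture (400x640x3 uint8, blue, green, red); there is no depth.
- imaging.camera_info(name): a dict with "fx", "fy", "cx", "cy" (pixels), "xyz" and "attitude" of the camera in the world. Camera axes: x right, y down, z forward; pixel columns grow to the right and rows downward; lengths in m; the calibration is good to about 2 mm. A picture is of the moment at which its call begins. camera_info takes no time and is no camera call.
- arm.hand_in(): hands the job in; it is judged then, once.
Trained networks look in the newest picture that a camera, given by its name, has taken for a name from the list of things; names that differ only in an ending like _2 or _b are one class to them, and where a whole thing is asked for, a point or a joint stands for the part that bears it (a point fixed in the world has none). Each returns a list of dicts, best first, with "confidence" (0 to 1); they miss things now and then, are a little off and sometimes report something else, mostly with a low value. They report only what shows in the picture. A call takes as long as a camera call. They do not tell look-alikes from the thing itself.
- imaging.recognise(camera, thing): "point" ([x, y, z] in m, in the coordinates of the camera as it stood for that picture, good to about 4 mm: the middle of the surface that is visible of it).
- imaging.outline_of(camera, thing): "pixels" (400x640 bool, what is visible of it).
The state is a dict: "clock": time; "joints": joint angles; "qd": joint speeds; "effort": joint torques, N m; "tool_pos": TCP position; "tcp_rot": TCP orientation; "wrist_force": force on the tool from outside, world axes, zero at the start; "wrist_torque": the same for the moment, N m; "width": opening from 0.0 (shut) to 1.0 (fully open); "grip_force": force on a finger pad.
Only numpy, scipy, OpenCV 4.12 (cv2) and the standard library are available. Lean on these libraries where they do the work, as an engineer would, in place of code of your own. Each camera call takes 0.05 s, during which the arm holds its last target. There are 200 camera calls.

## Task

The hitch tongue has to come off its greased ball without soiling the bench. First pick up the thin flat steel disc from the worktop and lay it centred on top of the little round stand. Then, by the upright fin, pull the hitch's spring latch sideways to the left all the way while the tongue is still seated, lift the tongue straight up off the ball, and finish while holding it raised and still, roughly level, with its socket straight above the disc and its mouth at least 10 cm above it; do not put the tongue down or let go of it, and leave the other loose things on the bench alone.

Things in the scene. Friction and masses are not known exactly. Their poses are not given: they have to be found in the camera images.
- drip_disc: plain flat steel disc, 56 mm across and 5 mm thick, 90 g, lying flat on the worktop. Origin at the centre of its underside, z up. Can be pinched across its diameter.
- drip_stand: small mushroom-shaped aluminium stand, fixed to the worktop: foot 60 mm across and 5 mm high, slim column 18 mm across, flat round top 40 mm across at 30 mm height. Origin at the centre of its underside, z up. The disc, laid centred on top, overhangs it by 8 mm all round, so the fingers can pass beside the top.
- ball_mount: fixed hitch ball mount: grey base plate 240x100x10 mm with a 40 mm steel ball (centre 62 mm above the worktop, underside cut flat) on an 18 mm stem, and a dark saddle 125 mm from the ball, its cheeks up to 78 mm beside the tongue's tail. Origin on the worktop under the ball; x from ball to saddle (away from the robot, within 20 degrees), y = the way the latch is pulled, z up.
- tongue: hitch tongue, 0.54 kg with latch: round dark head 57 mm across whose socket (open below) covers the ball, and a 32 mm tail resting in the saddle, ending 165 mm from the ball. Origin at the socket's centre, the ball's centre when seated; x along the tail, y as the mount's, z up. Spans 18.5 mm below to 77 mm above the origin; balanced about below the fin. Clear of the ball when risen 45 mm.
- socket_mouth (a point): centre of the socket's open mouth, 6 mm below the tongue's origin, moving with the tongue.
- hitch_latch (a joint): travel (m) of the spring latch on the tongue's head, along the tongue's +y: 0 = home, its fork under the ball locks the tongue; 0.020 = end stop; free from 0.012, fully pulled counts from 0.015. Spring 4 N at 0, 11 N at 0.020. The seated tongue has play, so pull the fin up to 26 mm. Keep it pulled until off the ball; then it springs back, the tongue shifting up to 20 mm along y under the fin.
- latch_fin (a point): point on the latch's upright fin, by which to pull and lift: a steel plate 10 mm thick (along the tongue's y), 32 mm long (along x), 39 mm tall above the slide plate. The point is mid-fin, 15 mm below its top edge; latch home and tongue seated it is 18 mm along x and -9 mm along y from the ball's centre, 124 mm above the worktop. Axes as the tongue's. Pinch from above across the thickness.
- knob_spare: bystander: black knob, 48 mm across, 22 mm high, loose; origin at the centre of its underside. Leave alone.
- washer_stack: bystander: stack of steel washers in one piece, 30 mm across, 14 mm high, loose; origin at the centre of its underside. Leave alone.
- marker_pen: bystander: marker pen lying on the worktop, 135 mm long, 16 mm thick, loose; origin at the centre of its underside. Leave alone.
Not all that is in view belongs to the job. What is meant by the drip_disc is not purple or turquoise, and is the smaller of those in its own colour.

How it is judged:
By the outcome, as a careful person would: the job done as asked, in the order asked, and still so for the second after the job is handed in, while the arm keeps its last pose, push and grip.
It also fails if it takes over 61 s, if anything falls off the work surface, if the arm or the gripper's body presses on something with over 40 N, if the wrist force passes 120 N, or if a joint passes its speed limit or range.

## Working session

There is one attempt and no reset: what is moved stays moved. The work goes in short steps, Python scripts to look and compute and a tool call to move; the robot and the scene stay as the last step left them, time stands still between calls to the robot, and variables do not carry over. Pictures are saved under pics/ and viewed, at most 10 in all, crops included, and the job is handed in when it is done.

Besides the shell and the picture viewer there is one more tool, called after ">>>" in YAML: its name, and indented under it one key for each argument. drive_tool: Moves the arm, as the interface text tells. Its arguments: {"type":"object","properties":{"series":{"type":"array"}},"required":["series"]}

```bash
mkdir -p pics; cat > h.py <<'E'
import numpy as np, cv2
from rig import arm, imaging
from scipy.spatial.transform import Rotation as R
def cam(n):
    c=imaging.camera_info(n); a=np.array(c["attitude"],float)
    Rm=R.from_euler('xyz',a).as_matrix() if a.size==3 else a
    return c,Rm,np.array(c["xyz"])
def ray(n,u,v,z):
    c,Rm,p=cam(n); d=Rm@np.array([(u-c["cx"])/c["fx"],(v-c["cy"])/c["fy"],1]); return p+d*(z-p[2])/d[2]
def proj(n,P):
    c,Rm,p=cam(n); q=Rm.T@(np.array(P)-p); return np.array([c["fx"]*q[0]/q[2]+c["cx"],c["fy"]*q[1]/q[2]+c["cy"]])
def find(n,t):
    c,Rm,p=cam(n)
    return [(round(d["confidence"],2),np.round(p+Rm@np.array(d["point"]),3),np.round(proj(n,p+Rm@np.array(d["point"]))),) for d in imaging.recognise(n,t)]
E
python3 - <<'E'
from h import *
print(arm.get_state())
for n in("top","side"):
    print(imaging.camera_info(n)); cv2.imwrite(f"pics/{n}1.png",imaging.grab_frame(n))
    for t in("drip_disc","drip_stand","ball_mount","tongue","latch_fin","knob_spare","washer_stack","marker_pen"):
        print(n,t,find(n,t))
E
```

```text
{'clock': 0.0, 'joints': array([-1.39032501e+00,  1.81535281e-01,  1.60805115e+00, -1.57681514e-05,
        1.35383201e+00, -2.06300514e-01]), 'qd': array([-0.00032299, -0.00114714,  0.00270144,  0.00044602, -0.00044584,
       -0.00012469]), 'effort': array([ 7.21819051e-04, -4.44870973e+01, -3.51334798e+01, -1.00862917e-04,
        9.03038308e-03,  3.68338490e-06]), 'tool_pos': array([ 0.21679718, -0.53194759,  0.23836656]), 'tcp_rot': array([-3.13980243e+00, -3.58928370e-04,  3.86774916e-01]), 'wrist_force': array([ 0.30062039,  0.24449716, -0.65638653]), 'wrist_torque': array([-0.01558892,  0.04400704, -0.04040487]), 'grip_force': 0.0, 'width': 1.0011083518792459}
{'fx': 363.30214220441445, 'fy': 363.30214220441445, 'cx': 314.1524871223829, 'cy': 194.34290118491367, 'xyz': array([ 0.46654712, -0.01564365,  1.07822848]), 'attitude': array([-3.07815993, -0.01661585, -1.5630257 ])}
top drip_disc [(0.81, array([0.508, 0.31 , 0.006]), array([197., 203.])), (0.8, array([0.497, 0.154, 0.004]), array([251., 207.])), (0.67, array([0.689, 0.045, 0.01 ]), array([288., 142.])), (0.54, array(
[... 963 characters left out ...]
.006]), array([302., 181.]))]
side drip_stand [(0.97, array([ 0.474, -0.303,  0.005]), array([269., 320.]))]
side ball_mount [(0.92, array([ 0.624, -0.114,  0.012]), array([348., 255.]))]
side tongue [(0.56, array([ 0.602, -0.105,  0.089]), array([340., 226.]))]
side latch_fin [(0.72, array([ 0.576, -0.094,  0.099]), array([329., 219.])), (0.17, array([ 0.473, -0.306,  0.001]), array([268., 322.]))]
side knob_spare [(0.58, array([ 0.448, -0.151,  0.023]), array([268., 258.])), (0.29, array([ 0.624, -0.116,  0.012]), array([348., 255.]))]
side washer_stack [(0.28, array([ 0.472, -0.306,  0.005]), array([268., 321.]))]
side marker_pen [(0.44, array([0.385, 0.12 , 0.015]), array([260., 184.]))]
```

```bash
python3 - <<'E'
import cv2
a=cv2.imread("pics/top1.png");cv2.imwrite("pics/top1c.png",cv2.resize(a[100:280,160:440],(800,514),interpolation=cv2.INTER_CUBIC))
b=cv2.imread("pics/side1.png");cv2.imwrite("pics/side1c.png",cv2.resize(b[130:345,220:500],(780,599),interpolation=cv2.INTER_CUBIC))
E
```

```text
(no output)
```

View pics/top1c.png

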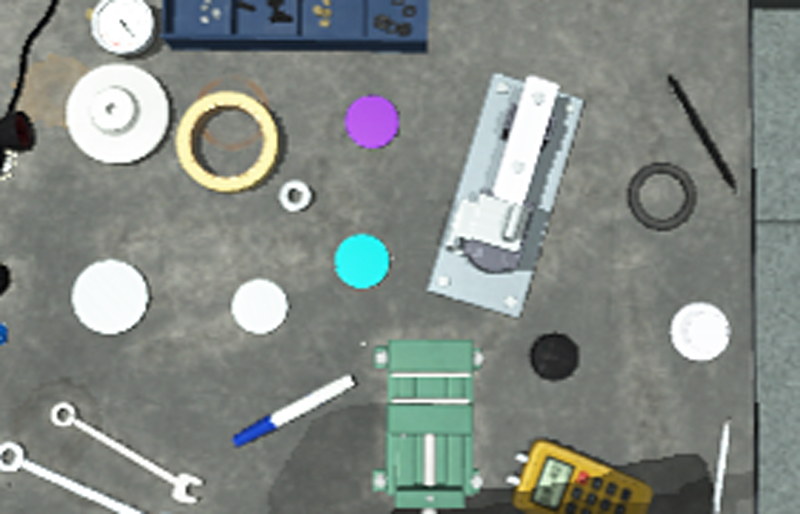

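View pics/side1c.png

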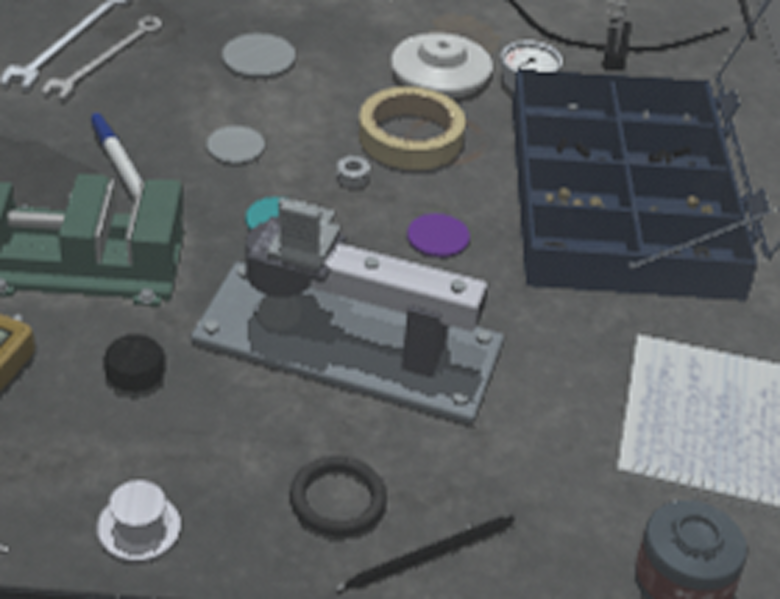

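The top crop, at 2.857x from pixel (160,100), shows four plain discs. In full-image pixels they are large grey (198,203), small grey (251,207), turquoise (287,191) and purple (290,142). The smaller grey one at (251,207) fits "not purple or turquoise, smaller in its own colour". The stand is at (404,216) and the hitch at about (335,170), yawed roughly -16°. I'll confirm the disc and look at the hitch in one enlarged composite.

```bash
python3 - <<'E'
from h import *
a=cv2.imread("pics/top1.png");b=cv2.imread("pics/side1.png")
rs=lambda im,w,h:cv2.resize(im,(w,h),interpolation=cv2.INTER_CUBIC)
A=rs(a[120:220,305:372],400,600)      # x~5.97, y6
B=rs(b[195:270,280:380],400,300)      # 4x
C=rs(a[180:230,180:280],400,200); D=np.zeros((100,400,3),np.uint8)
cv2.imwrite("pics/comp.png",np.hstack([A,np.vstack([B,C,D])]))
# outlines
imaging.grab_frame("top")
for d in imaging.outline_of("top","drip_disc"):
    m=d["pixels"];v,u=np.nonzero(m); 
    if u.size==0: continue
    p=ray("top",u.mean(),v.mean(),.005); e=[ray("top",u.min()-.5,v.mean(),.005)[1]-ray("top",u.max()+.5,v.mean(),.005)[1]]
    print("disc",round(d["confidence"],2),u.mean(),v.mean(),p.round(4),np.round(e,4))
for n in("top","side"):
    imaging.grab_frame(n)
    for d in imaging.outline_of(n,"drip_stand")[:1]:
        v,u=np.nonzero(d["pixels"]); print("stand",n,ray(n,(u.min()+u.max())/2,(v.min()+v.max())/2,.004).round(4),ray(n,u.mean(),v.mean(),.004).round(4),u.min(),u.max(),v.min(),v.max())
    for d in imaging.outline_of(n,"drip_disc"):
        v,u=np.nonzero(d["pixels"])
        if n=="side" and abs(u.mean()-302)<6 and abs(v.mean()-181)<6: print("disc side",ray(n,u.mean(),v.mean(),.005).round(4))
cr=[(494,73),(583,97),(522,318),(428,290)]
P=np.array([ray("top",160+x/2.857,100+y/2.857,.01) for x,y in cr]);print(P.round(4),P.mean(0))
e=(P[0]+P[1]-P[2]-P[3])/2;print(np.degrees(np.arctan2(e[1],e[0])),np.linalg.norm(e))
E
```

```text
disc 0.92 198.56307129798904 203.55758683729434 [0.5047 0.3067 0.005 ] [0.076]
disc 0.74 250.78032786885245 207.14426229508197 [0.4954 0.1534 0.005 ] [0.0558]
disc 0.64 290.1290322580645 142.41935483870967 [0.6895 0.04   0.005 ] [0.0566]
disc 0.49 286.3486590038314 190.73180076628353 [0.5448 0.0494 0.005 ] [0.0532]
stand top [ 0.473  -0.3043  0.004 ] [ 0.473  -0.3044  0.004 ] 396 415 207 225
stand side [ 0.4744 -0.2958  0.004 ] [ 0.4745 -0.2979  0.004 ] 256 284 303 331
disc side [0.4984 0.1514 0.005 ]
[[ 0.7408 -0.0873  0.01  ]
 [ 0.7165 -0.1805  0.01  ]
 [ 0.4853 -0.1173  0.01  ]
 [ 0.5133 -0.0202  0.01  ]] [ 0.61397112 -0.10130823  0.01      ]
-15.84693851959771 0.2384013791502647
```

View pics/comp.png

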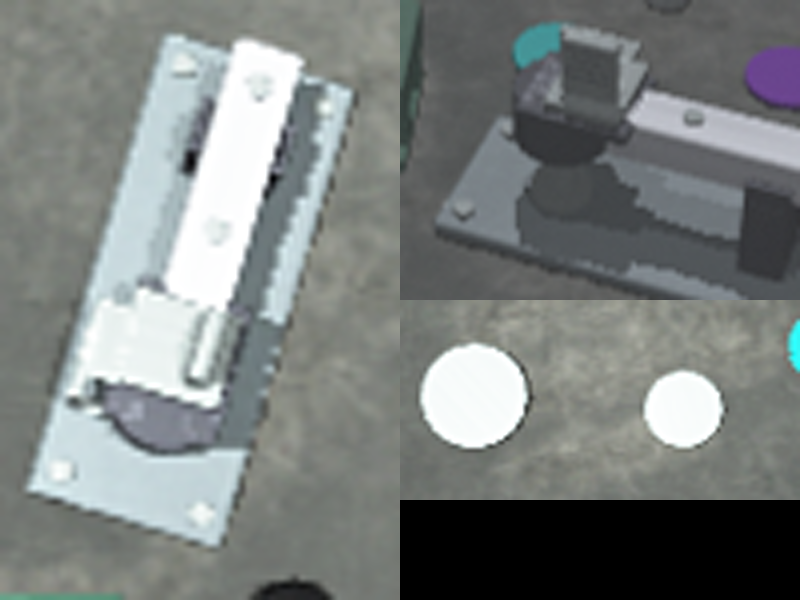

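The crop confirms it: the small grey disc at (251,207) is 56 mm across, while the large grey one is 76 mm. The fin's top strip in the composite is centred near (211,348), and in the side view its -y face top edge runs (563,28)-(618,40).

```bash
python3 - <<'E'
from h import *
f1=ray("top",305+211/5.97,120+348/6,.139); a=ray("side",280+163/4,195+28/4,.139); b=ray("side",280+218/4,195+40/4,.139)
print(f1,a,b,(a+b)/2,np.linalg.norm(a-b),np.degrees(np.arctan2((b-a)[1],(b-a)[0])))
y=np.radians(-15.8);M=np.array([[np.cos(y),-np.sin(y)],[np.sin(y),np.cos(y)]])
print("ball from top",f1[:2]-M@[.018,-.009],"side",((a+b)/2)[:2]-M@[.018,-.014])
# plate centreline check: offset of ball from centreline, and along
c=np.array([.614,-.1013])
print(M.T@(f1[:2]-c),M.T@(((a+b)/2)[:2]-c))
# tail end in top picture at z~.09 : comp corners (238,40),(303,62)
t=np.array([ray("top",305+x/5.97,120+v/6,.078) for x,v in((238,40),(303,62))]);print(t,M.T@(t.mean(0)[:2]-c))
d=np.array([.4965,.1525])
s=arm.get_state();print("to disc",d-s["tool_pos"][:2],s["tcp_rot"],R.from_euler('xyz',s["tcp_rot"]).as_matrix()[:,1])
E
```

```text
[ 0.56953255 -0.09859523  0.139     ] [ 0.55744137 -0.08785104  0.139     ] [ 0.58736362 -0.09481446  0.139     ] [ 0.57240249 -0.09133275  0.139     ] 0.030721822792752165 -13.100541098334572
ball from top [ 0.55466314 -0.08503422] side [ 0.55889449 -0.07296065]
[-0.04352384 -0.00950503] [-0.04273976 -0.00173551]
[[ 0.72057931 -0.11618403  0.078     ]
 [ 0.71054933 -0.14669373  0.078     ]] [ 0.10593323 -0.00134622]
to disc [0.2795861  0.68502987] [-3.14156966e+00 -1.19273870e-05  3.86736148e-01] [ 3.77167629e-01 -9.26145010e-01 -2.29932585e-05]
```

>>> drive_tool:
  series:
    - [[0, 0, -0.66, 0.28, 0.686, -0.05, 0.6], [0, 0, -0.66, 0.28, 0.686, -0.05, 0.6], [0, 0, -0.66, 0.28, 0.686, -0.05, 0.6], [0, 0, -0.66, 0.28, 0.686, -0.05, 0.6], [0, 0, -0.66, 0.28, 0.686, -0.05, 0.6], [0, 0, -0.66, 0.28, 0.686, -0.05, 0.6], [0, 0, -0.66, 0.28, 0.686, -0.05, 0.6], [0, 0, -0.66, 0.28, 0.686, -0.05, 0.6], [0, 0, -0.66, 0.28, 0.686, -0.05, 0.6], [0, 0, -0.66, 0.28, 0.686, -0.05, 0.6], [0, 0, -0.66, 0.28, 0.686, -0.05, 0.6], [0, 0, -0.66, 0.28, 0.686, -0.05, 0.6]]

```text
clock: 2.8
tool_pos: [0.4976, 0.1558, 0.1894]
tcp_rot: [-3.141, -0.001, -0.272]
wrist_force: [1.1, -0.1, 0.1]
width: 0.801
grip_force: 0.0
```

>>> drive_tool:
  series:
    - [[0, 0, 0, 0, 0, -0.06, 0.6], [0, 0, 0, 0, 0, -0.12, 0.6], [0, 0, 0, 0, 0, -0.155, 0.6], [0, 0, 0, 0, 0, -0.168, 0.6], [0, 0, 0, 0, 0, -0.173, 0.6], [0, 0, 0, 0, 0, -0.176, 0.6], [0, 0, 0, 0, 0, -0.176, 0.6]]

```text
clock: 3.68
tool_pos: [0.498, 0.1535, 0.0145]
tcp_rot: [-3.141, -0.002, -0.273]
wrist_force: [0.7, 0.1, 0.5]
width: 0.803
grip_force: 0.0
```

```bash
python3 - <<'E'
from h import *
b=imaging.grab_frame("side");a=imaging.grab_frame("top")
rs=lambda im,w,h:cv2.resize(im,(w,h),interpolation=cv2.INTER_CUBIC)
F=b[190:255,295:360]
cv2.imwrite("pics/g1.png",np.vstack([np.hstack([rs(b[145:205,260:340],400,300),rs(a[160:235,210:310],400,300)]),np.hstack([rs(F,300,300),rs(a[160:205,315:360],300,300),np.zeros((300,200,3),np.uint8)])]))
print(arm.get_state()["tool_pos"])
E
```

```text
[0.49777863 0.1535215  0.0143468 ]
```

View pics/g1.png

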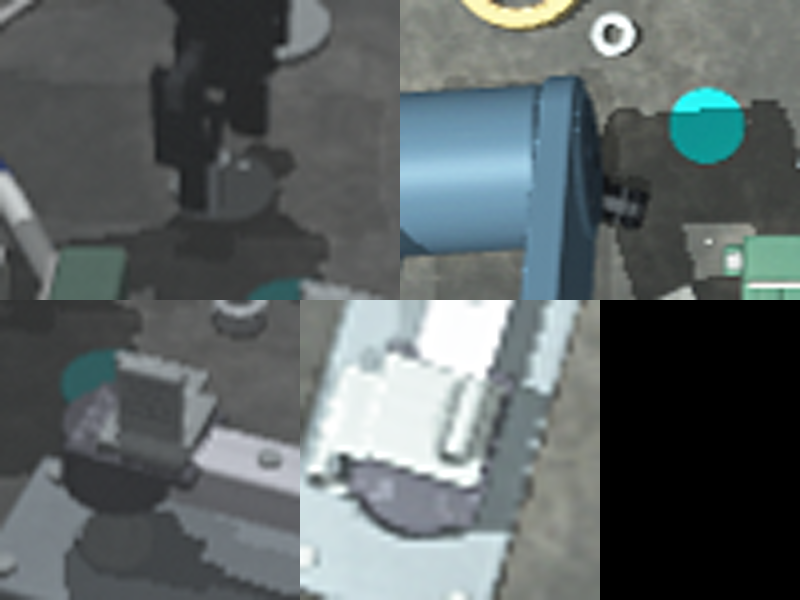

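The side crop shows the fingers straddling the disc, and the top crop shows the arm over it. Next I lower in small steps and watch the force, to find the fingertip height.

>>> drive_tool:
  series:
    - [[0, 0, 0, -0.001, -0.001, -0.004, 0.6], [0, 0, 0, -0.001, -0.001, -0.006, 0.6], [0, 0, 0, -0.001, -0.001, -0.006, 0.6]]

```text
clock: 4.15
tool_pos: [0.4956, 0.1524, 0.007]
tcp_rot: [3.141, 0.001, -0.273]
wrist_force: [0.3, 0.6, -0.2]
width: 0.801
grip_force: 0.0
```

>>> drive_tool:
  series:
    - [[0, 0, 0, 0, 0, -0.003, 0.6], [0, 0, 0, 0, 0, -0.003, 0.6]]

```text
clock: 4.4
tool_pos: [0.4957, 0.1525, 0.004]
tcp_rot: [3.141, 0.001, -0.273]
wrist_force: [-0.5, -0.2, -0.4]
width: 0.803
grip_force: 0.0
```

>>> drive_tool:
  series:
    - [[0, 0, 0, 0, 0, -0.002, 0.5], [0, 0, 0, 0, 0, -0.002, 0.5], [0, 0, 0, 0, 0, -0.002, 0.5]]

```text
clock: 4.78
tool_pos: [0.4959, 0.1525, 0.0023]
tcp_rot: [-3.142, 0.0, -0.273]
wrist_force: [0.8, -0.1, 0.4]
width: 0.749
grip_force: 0.0
```

Close now, watching the vertical force.

>>> drive_tool:
  series:
    - [[0, 0, 0, 0, 0, 0, 0.36], [0, 0, 0, 0, 0, 0, 0.2], [0, 0, 0, 0, 0, 0, 0.0], [0, 0, 0, 0, 0, 0, 0.0]]

```text
clock: 5.28
tool_pos: [0.4975, 0.1526, 0.0046]
tcp_rot: [-3.141, -0.003, -0.273]
wrist_force: [-4.1, -1.7, 18.7]
width: 0.614
grip_force: 64.2
```

>>> drive_tool:
  series:
    - [[0, 0, 0, 0, 0, 0.01, 0.0], [0, 0, 0, 0, 0, 0.05, 0.0], [0, 0, 0, 0, 0, 0.1, 0.0], [0, 0, 0, 0, 0, 0.12, 0.0], [0, 0, 0, 0, 0, 0.12, 0.0]]

```text
clock: 5.9
tool_pos: [0.4972, 0.1526, 0.1241]
tcp_rot: [-3.14, -0.004, -0.273]
wrist_force: [-0.1, -1.1, -1.5]
width: 0.614
grip_force: 63.0
```

```bash
python3 - <<'E'
from h import *
b=imaging.grab_frame("side");a=imaging.grab_frame("top")
rs=lambda im,w,h:cv2.resize(im,(w,h),interpolation=cv2.INTER_CUBIC)
print(proj("side",arm.get_state()["tool_pos"]))
cv2.imwrite("pics/g2.png",np.hstack([rs(b[80:200,250:350],500,600),rs(b[140:200,265:315],300,600)]))
for n in("side","top"): print(find(n,"drip_disc"))
E
```

```text
[303.37433891 145.31443055]
[(0.77, array([0.519, 0.295, 0.012]), array([317., 150.])), (0.72, array([0.691, 0.04 , 0.002]), array([377., 215.])), (0.66, array([0.531, 0.056, 0.006]), array([313., 206.])), (0.4, array([0.502, 0.15 , 0.127]), array([306., 144.]))]
[(0.83, array([0.687, 0.042, 0.008]), array([289., 143.])), (0.8, array([0.544, 0.047, 0.005]), array([287., 191.]))]
```

View pics/g2.png

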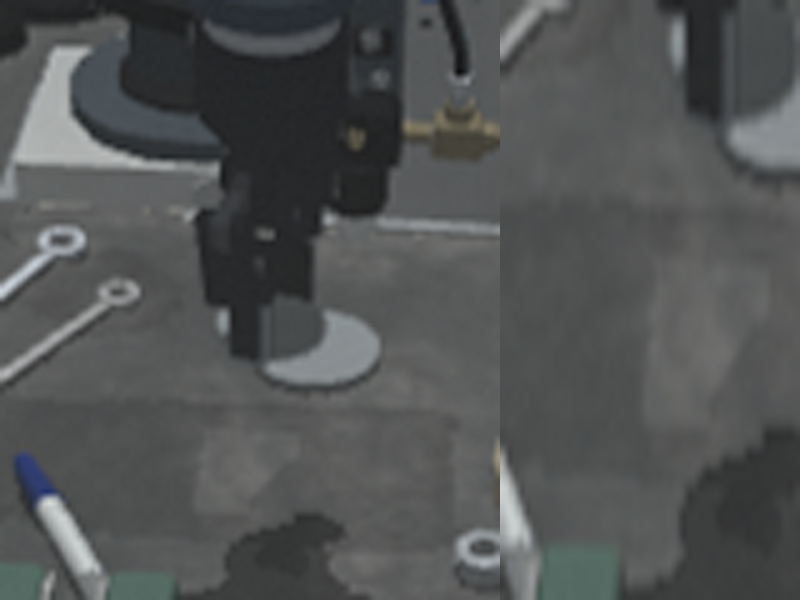

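The held disc appears at about px (304,146), 22 px wide, flat and centred on the projected TCP (303,145). I carry it over the hitch to above the stand.

>>> drive_tool:
  series:
    - [[0, 0, 0, 0, 0, 0.06, 0.0], [0, 0, 0, -0.003, -0.05, 0.1, 0.0], [0, 0, 0, -0.006, -0.11, 0.1, 0.0], [0, 0, 0, -0.009, -0.17, 0.1, 0.0], [0, 0, 0, -0.012, -0.23, 0.1, 0.0], [0, 0, 0, -0.015, -0.29, 0.1, 0.0], [0, 0, 0, -0.018, -0.35, 0.1, 0.0], [0, 0, 0, -0.021, -0.41, 0.1, 0.0], [0, 0, 0, -0.023, -0.45, 0.07, 0.0], [0, 0, 0, -0.023, -0.456, 0.01, 0.0], [0, 0, 0, -0.023, -0.456, -0.03, 0.0], [0, 0, 0, -0.023, -0.456, -0.03, 0.0]]

```text
clock: 7.6
tool_pos: [0.4698, -0.3009, 0.0873]
tcp_rot: [-3.136, 0.009, -0.274]
wrist_force: [0.0, -0.7, -0.4]
width: 0.624
grip_force: 63.4
```

```bash
python3 - <<'E'
from h import *
b=imaging.grab_frame("side");a=imaging.grab_frame("top")
rs=lambda im,w,h:cv2.resize(im,(w,h),interpolation=cv2.INTER_CUBIC)
s=arm.get_state();p=s["tool_pos"];print(p,s["wrist_force"],s["width"],proj("side",p),proj("side",[.4735,-.304,.03]))
print(ray("side",270,331.5,.001),ray("side",255.5,322,.003),ray("side",284.5,322,.003))
cv2.imwrite("pics/g3.png",np.hstack([rs(b[250:340,220:320],666,600)]))
for n in("side","top"): print(find(n,"drip_disc"),find(n,"drip_stand"))
for d in imaging.outline_of("side","drip_disc"):
    v,u=np.nonzero(d["pixels"]); print(d["confidence"],u.min(),u.max(),v.min(),v.max())
E
```

```text
[ 0.47300859 -0.30345477  0.09237174] [ 0.61433059 -0.96407499 -0.07408931] 0.6146788726419365 [266.77713373 290.7106194 ] [268.38944804 311.98165673]
[ 0.47923634 -0.32827045  0.001     ] [ 0.44745451 -0.30988051  0.003     ] [ 0.50475003 -0.30454846  0.003     ]
[(0.85, array([0.513, 0.305, 0.008]), array([315., 150.])), (0.57, array([0.692, 0.041, 0.005]), array([377., 214.])), (0.55, array([ 0.477, -0.3  ,  0.09 ]), array([269., 290.])), (0.53, array([0.533, 0.053, 0.006]), array([314., 206.]))] [(0.87, array([ 0.476, -0.309,  0.005]), array([270., 322.]))]
[(0.68, array([0.686, 0.043, 0.007]), array([289., 143.])), (0.59, array([0.504, 0.302, 0.007]), array([200., 204.])), (0.51, array([0.548, 0.046, 0.008]), array([287., 190.]))] [(0.59, array([ 0.461, -0.287,  0.005]), array([400., 220.]))]
0.63 258 280 281 304
0.57 307 324 143 158
0.57 367 389 206 222
0.4 308 319 201 212
```

View pics/g3.png

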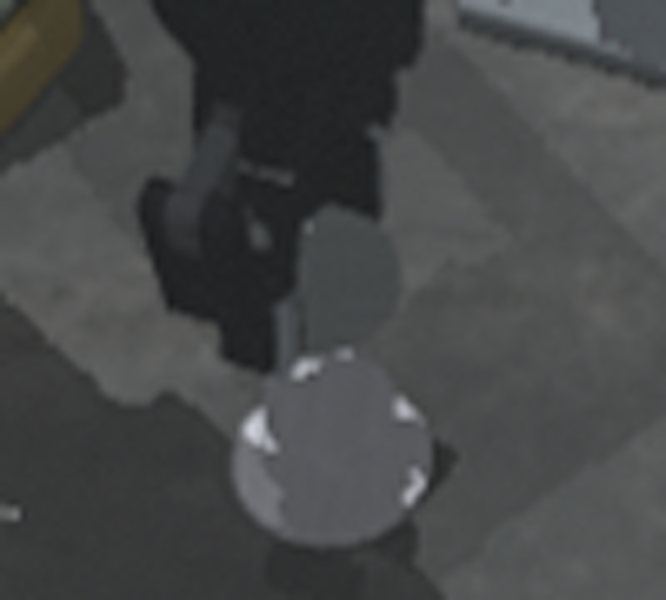

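The disc is held flat over the stand: disc centre about px (266,292), stand foot centre about (270,322). I shift about 3 mm in +x and 2 mm in +y and lower until contact.

>>> drive_tool:
  series:
    - [[0, 0, 0, 0.003, 0.002, -0.03, 0.0], [0, 0, 0, 0.003, 0.002, -0.05, 0.0], [0, 0, 0, 0.003, 0.002, -0.054, 0.0], [0, 0, 0, 0.003, 0.002, -0.056, 0.0], [0, 0, 0, 0.003, 0.002, -0.057, 0.0]]

```text
clock: 8.57
tool_pos: [0.4766, -0.3021, 0.0364]
tcp_rot: [3.141, -0.002, -0.273]
wrist_force: [1.0, 0.2, 0.0]
width: 0.615
grip_force: 63.4
```

>>> drive_tool:
  series:
    - [[0, 0, 0, 0, 0, -0.001, 0.0], [0, 0, 0, 0, 0, -0.002, 0.0], [0, 0, 0, 0, 0, -0.002, 0.0]]

```text
clock: 8.95
tool_pos: [0.4763, -0.3019, 0.0346]
tcp_rot: [3.141, -0.001, -0.273]
wrist_force: [-2.0, 2.0, 7.5]
width: 0.615
grip_force: 64.1
```

Contact at the expected height, so I release and rise.

>>> drive_tool:
  series:
    - [[0, 0, 0, 0, 0, 0, 0.3], [0, 0, 0, 0, 0, 0, 0.6], [0, 0, 0, 0, 0, 0, 0.6], [0, 0, 0, 0, 0, 0.02, 0.6], [0, 0, 0, 0, 0, 0.07, 0.4], [0, 0, 0, 0, 0.05, 0.12, 0.0], [0, 0, 0, 0, 0.1, 0.17, 0.0], [0, 0, 0, 0.03, 0.15, 0.18, 0.0], [0, 0, 0, 0.06, 0.18, 0.18, 0.0], [0, 0, 0, 0.07, 0.2, 0.18, 0.0]]

```text
clock: 10.2
tool_pos: [0.5475, -0.0994, 0.2142]
tcp_rot: [-3.141, -0.002, -0.271]
wrist_force: [0.6, 0.8, 0.2]
width: 0.501
grip_force: 0.0
```

```bash
python3 - <<'E'
from h import *
b=imaging.grab_frame("side");a=imaging.grab_frame("top")
rs=lambda im,w,h:cv2.resize(im,(w,h),interpolation=cv2.INTER_CUBIC)
s=arm.get_state();print(s["tool_pos"],s["tcp_rot"],s["width"],s["wrist_force"])
for n in("side","top"):
  for d in imaging.outline_of(n,"drip_disc"):
    v,u=np.nonzero(d["pixels"]); q=ray(n,(u.min()+u.max())/2,(v.min()+v.max())/2,.035)
    if q[1]<-.2: print(n,d["confidence"],u.min(),u.max(),v.min(),v.max(),q)
cv2.imwrite("pics/g4.png",np.hstack([rs(b[285:345,240:300],400,400),rs(a[195:240,380:425],400,400)]))
E
```

```text
[ 0.54661138 -0.09933561  0.2132689 ] [-3.14106067e+00 -6.07808586e-05 -2.69924901e-01] 0.505233071269895 [ 0.45485192 -0.66923521 -0.16650522]
side 0.71 256 282 299 321 [ 0.47476169 -0.30300725  0.035     ]
top 0.78 399 418 206 225 [ 0.47430796 -0.30463911  0.035     ]
```

View pics/g4.png

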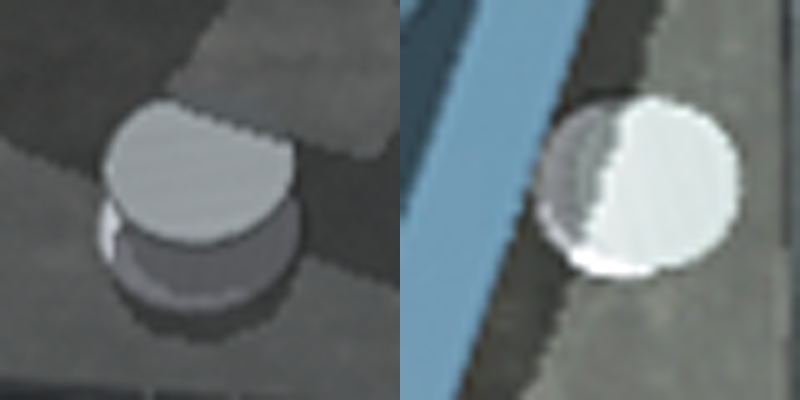

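The disc sits centred on the stand, with disc centre about (199,170) and foot centre about (200,…) in the side crop. It is at about (0.4745,-0.3035) in the world. Now the fin.

>>> drive_tool:
  series:
    - [[0, 0, -0.005, 0.024, 0.003, 0, 0.0], [0, 0, -0.005, 0.024, 0.003, -0.03, 0.0], [0, 0, -0.005, 0.024, 0.003, -0.05, 0.0], [0, 0, -0.005, 0.024, 0.003, -0.05, 0.0]]

```text
clock: 10.9
tool_pos: [0.5681, -0.0993, 0.1613]
tcp_rot: [-3.141, 0.004, -0.28]
wrist_force: [-0.8, 1.0, 0.5]
width: 0.498
grip_force: 0.0
```

```bash
python3 - <<'E'
from h import *
b=imaging.grab_frame("side");a=imaging.grab_frame("top")
rs=lambda im,w,h:cv2.resize(im,(w,h),interpolation=cv2.INTER_CUBIC)
s=arm.get_state();p=s["tool_pos"];print(p,proj("side",p),proj("side",[.571,-.098,.139]),proj("top",p))
print([find(n,"latch_fin") for n in("side","top")])
cv2.imwrite("pics/g5.png",np.hstack([rs(b[160:240,290:370],600,600)]))
E
```

```text
[ 0.56982983 -0.09952069  0.16377921] [326.46843003 196.82613512] [326.73645417 205.45111242] [341.57469339 176.82773585]
[[(0.71, array([ 0.573, -0.093,  0.099]), array([327., 218.]))], [(0.56, array([ 0.475, -0.307,  0.033]), array([409., 215.])), (0.43, array([ 0.561, -0.073,  0.1  ]), array([330., 183.]))]]
```

View pics/g5.png

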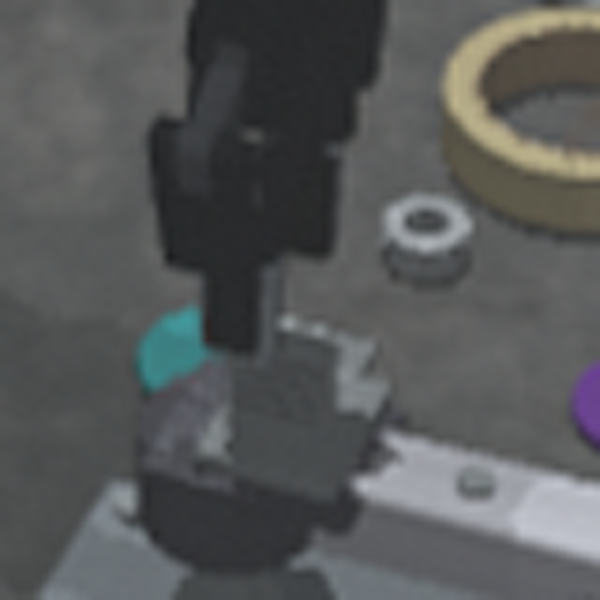

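The near fingertip at about px (322,205) stands in front of the fin. The fin face spans cols 321.6–335, so the fin is 2–4 mm farther in x. I correct that, lower, and close with a slight +y bias.

>>> drive_tool:
  series:
    - [[0, 0, 0, 0.003, 0.005, -0.01, 0.0], [0, 0, 0, 0.003, 0.005, -0.03, 0.0], [0, 0, 0, 0.003, 0.005, -0.045, 0.0], [0, 0, 0, 0.003, 0.005, -0.05, 0.0], [0, 0, 0, 0.003, 0.005, -0.05, 0.0]]

```text
clock: 11.72
tool_pos: [0.5729, -0.0934, 0.113]
tcp_rot: [-3.142, 0.001, -0.278]
wrist_force: [0.3, 0.0, 0.4]
width: 0.499
grip_force: 0.0
```

>>> drive_tool:
  series:
    - [[0, 0, 0, 0, 0, 0, -0.3], [0, 0, 0, 0, 0, 0, -0.5], [0, 0, 0, 0, 0, 0, -0.6], [0, 0, 0, 0, 0, 0, -0.6]]

```text
clock: 12.22
tool_pos: [0.573, -0.0936, 0.1135]
tcp_rot: [3.142, -0.0, -0.278]
wrist_force: [-0.1, -0.5, -0.2]
width: 0.198
grip_force: 0.0
```

>>> drive_tool:
  series:
    - [[0, 0, 0, 0, 0, 0, -0.7], [0, 0, 0, 0, 0, 0, -1.0], [0, 0, 0, 0, 0, 0, -1.0], [0, 0, 0, 0, 0, 0, -1.0]]

```text
clock: 12.72
tool_pos: [0.5729, -0.0935, 0.1133]
tcp_rot: [-3.141, 0.0, -0.278]
wrist_force: [-0.6, -0.3, 2.1]
width: 0.108
grip_force: 60.4
```

>>> drive_tool:
  series:
    - [[0, 0, 0, 0.0015, 0.005, 0, -1], [0, 0, 0, 0.003, 0.01, 0, -1], [0, 0, 0, 0.004, 0.0145, 0, -1], [0, 0, 0, 0.004, 0.0145, 0, -1]]

```text
clock: 13.22
tool_pos: [0.5766, -0.0807, 0.1133]
tcp_rot: [3.138, -0.0, -0.278]
wrist_force: [-4.0, -7.9, 0.7]
width: 0.104
grip_force: 60.1
```

>>> drive_tool:
  series:
    - [[0, 0, 0, 0.001, 0.0035, 0, -1], [0, 0, 0, 0.002, 0.007, 0, -1], [0, 0, 0, 0.002, 0.007, 0, -1]]

```text
clock: 13.6
tool_pos: [0.5784, -0.0744, 0.1132]
tcp_rot: [3.137, 0.0, -0.278]
wrist_force: [-3.4, -9.5, 1.0]
width: 0.108
grip_force: 60.0
```

>>> drive_tool:
  series:
    - [[0, 0, 0, 0.0005, 0.002, 0, -1], [0, 0, 0, 0.001, 0.0035, 0, -1], [0, 0, 0, 0.001, 0.0035, 0, -1], [0, 0, 0, 0.001, 0.0035, 0, -1]]

```text
clock: 14.1
tool_pos: [0.5789, -0.0727, 0.1131]
tcp_rot: [3.134, 0.001, -0.278]
wrist_force: [-5.7, -15.7, -0.3]
width: 0.11
grip_force: 60.4
```

The force jumped past the spring's 11 N, so the latch is at its stop. I lift straight up.

>>> drive_tool:
  series:
    - [[0, 0, 0, 0, 0, 0.005, -1], [0, 0, 0, 0, 0, 0.012, -1], [0, 0, 0, 0, 0, 0.02, -1], [0, 0, 0, 0, 0, 0.028, -1], [0, 0, 0, 0, 0, 0.028, -1]]

```text
clock: 14.72
tool_pos: [0.5796, -0.0682, 0.1406]
tcp_rot: [-3.141, 0.001, -0.278]
wrist_force: [0.1, 0.6, -6.6]
width: 0.106
grip_force: 62.1
```

The tongue is off: vertical load about 6 N, sideways about 0, and the latch has sprung back. I raise it and carry it gently toward the disc.

>>> drive_tool:
  series:
    - [[0, 0, 0, 0, 0, 0.012, -1], [0, 0, 0, 0, 0, 0.03, -1], [0, 0, 0, 0, 0, 0.05, -1], [0, 0, 0, 0, 0, 0.07, -1], [0, 0, 0, 0, 0, 0.085, -1], [0, 0, 0, 0, 0, 0.095, -1], [0, 0, 0, 0, 0, 0.1, -1], [0, 0, 0, 0, 0, 0.1, -1]]

```text
clock: 15.72
tool_pos: [0.5799, -0.0685, 0.2412]
tcp_rot: [-3.142, 0.0, -0.278]
wrist_force: [0.1, -0.1, -6.4]
width: 0.106
grip_force: 62.2
```

>>> drive_tool:
  series:
    - [[0, 0, 0, -0.003, -0.008, 0, -1], [0, 0, 0, -0.01, -0.027, 0, -1], [0, 0, 0, -0.019, -0.053, 0, -1], [0, 0, 0, -0.03, -0.083, 0, -1], [0, 0, 0, -0.042, -0.115, 0, -1], [0, 0, 0, -0.054, -0.147, 0, -1], [0, 0, 0, -0.065, -0.179, 0, -1], [0, 0, 0, -0.075, -0.208, 0, -1], [0, 0, 0, -0.083, -0.23, 0, -1], [0, 0, 0, -0.088, -0.244, 0, -1], [0, 0, 0, -0.09, -0.249, 0, -1], [0, 0, 0, -0.09, -0.249, 0, -1]]

```text
clock: 17.23
tool_pos: [0.4898, -0.3175, 0.2411]
tcp_rot: [-3.141, 0.0, -0.279]
wrist_force: [0.1, -0.1, -7.3]
width: 0.107
grip_force: 62.3
```

```bash
python3 - <<'E'
from h import *
b=imaging.grab_frame("side");a=imaging.grab_frame("top")
rs=lambda im,w,h:cv2.resize(im,(w,h),interpolation=cv2.INTER_CUBIC)
s=arm.get_state();p=s["tool_pos"];print(s["clock"],p,s["tcp_rot"],s["width"],s["wrist_force"],s["wrist_torque"])
f=p+[0,0,.011]
y=s["tcp_rot"][2]; M=R.from_euler('z',y).as_matrix(); o=f-M@[.018,-.009,.062]
pts={"o":o,"mouth":o+M@[0,0,-.006],"bot":o+M@[0,0,-.0185],"botL":o+M@[-.0285,0,-.0185],"tail":o+M@[.165,-.016,0.016],"disc":[.4745,-.3035,.035]}
big=rs(b[170:370,200:420],660,600)
for k,q in pts.items():
    uv=proj("side",q);print(k,np.round(q,3),uv.round(1)); cv2.circle(big,tuple(int(v) for v in (uv-[200,170])*3),3,(0,0,255),-1)
cv2.imwrite("pics/g6.png",big)
print([find(n,t) for n in("side","top") for t in("tongue","socket_mouth","drip_disc")])
E
```

```text
17.325 [ 0.49014844 -0.31678598  0.24123096] [-3.14113074e+00  1.05642612e-04 -2.77449975e-01] 0.10395855183976173 [-0.12485863 -0.35073427 -7.26596249] [-0.01288864  0.01161932 -0.01241689]
o [ 0.475 -0.303  0.19 ] [265.6 254.1]
mouth [ 0.475 -0.303  0.184] [265.8 256.5]
bot [ 0.475 -0.303  0.172] [266.1 261.4]
botL [ 0.448 -0.295  0.172] [251.7 257.2]
tail [ 0.63  -0.364  0.206] [352.4 280. ]
disc [ 0.474 -0.304  0.035] [268.8 310.2]
[[(0.55, array([ 0.533, -0.33 ,  0.216]), array([296., 257.]))], [(0.78, array([ 0.536, -0.33 ,  0.222]), array([298., 255.]))], [(0.72, array([ 0.477, -0.301,  0.036]), array([270., 309.])), (0.71, array([0.508, 0.306, 0.007]), array([313., 150.])), (0.69, array([0.546, 0.047, 0.006]), array([319., 208.])), (0.59, array([0.69 , 0.04 , 0.004]), array([377., 215.]))], [(0.77, array([ 0.534, -0.317,  0.222]), array([435., 190.]))], [(0.83, array([ 0.538, -0.318,  0.212]), array([434., 188.]))], [(0.84, array([0.502, 0.306, 0.003]), array([199., 205.])), (0.74, array([ 0.472, -0.296,  0.035]), array([406., 216.])), (0.69, array([0.546, 0.045, 0.009]), array([288., 190.])), (0.55, array([0.687, 0.041, 0.006]), array([290., 143.]))]]
```

View pics/g6.png

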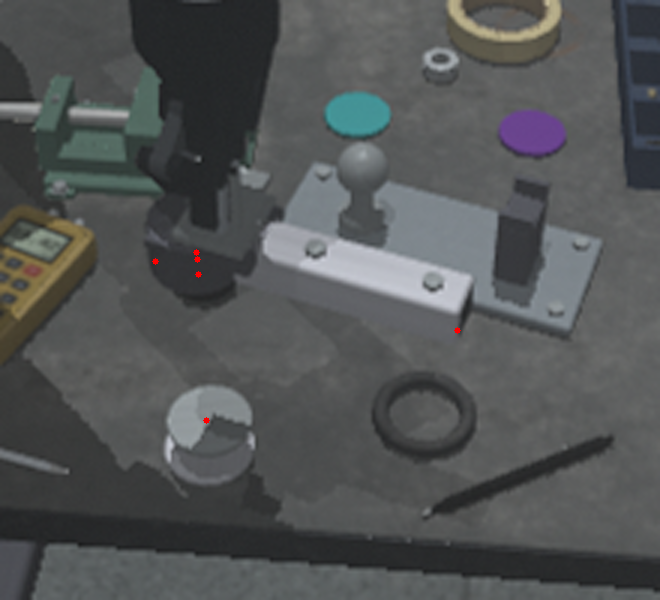

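The head's underside matches my model: predicted centre at crop (198,274), with the visible rim spanning x 149–240 and bottom 303. So the socket is above the disc. One numeric check of the tail's level against the seated picture.

```bash
python3 - <<'E'
from h import *
from scipy.optimize import brentq
M=R.from_euler('z',-.277).as_matrix()
for o,v in(([.5553,-.0847,.062],247.4),([.475,-.303,.190],282.7)):
    q=np.array(o)+M@[.165,-.016,0]
    print(brentq(lambda z:proj("side",q+[0,0,z])[1]-v,-.1,.1),proj("side",q))
s=arm.get_state();print(s["clock"],s["qd"].round(4),s["wrist_force"].round(2))
E
```

```text
0.012041851412136238 [388.84834784 251.42163872]
0.009328752264438044 [351.65667589 286.46071723]
17.625 [-0.002   0.0007 -0.0024  0.0017  0.0018 -0.0008] [ 0.16  0.17 -6.33]
```

```bash
python3 -c "
from rig import arm
print(arm.hand_in())"
```

```text
the job is handed in; nothing more can be done
None
```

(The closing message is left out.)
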